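# Put a cheese away and find where the box lid binds

### The arm

A 7-joint arm with a two-finger parallel gripper is mounted at the origin on the work surface. World frame = base frame: x ahead of the robot, y to its left, z up, the work surface at z = 0. Lengths are in m, angles in rad, forces in N, time in s.
With the tool pointing down it reaches from about 0.4 to 0.875 m from the base axis. Payload 19.3 kg.
Tool frame: the origin (TCP) lies at the very end of the fingers, on their centre line; the grasp point (between the pads) lies 19 mm behind it; z points along the fingers, y is the direction in which the jaws open and shut (so a half turn about z gives the same grasp; the last joint's range is limited). The gripper opens to 85 mm and grips with 20 to 120 N. Pads are 22 mm wide; open, the fingers measure 114 mm over their backs; the gripper's body (76 mm by 85 mm) begins 54 mm behind the grasp point. The pads swing forward as they close: fully open they stand 13 mm farther back than shut.
Start: joints at [-1.205, 0.521, -0.036, 1.599, 0.021, 1.021, -0.113], TCP at [0.264, 0.567, 0.231] pointing down, gripper open.
Joint ranges: [-2.91, 2.91], [-0.3, 2.13], [-1.5, 1.42], [0.17, 2.43], [-1.26, 4.41], [0.16, 1.93], [-2.52, 2.52]. Speed limits (rad/s): [1.89, 1.89, 2.39, 2.39, 3.01, 3.01, 3.01].

### API

Orientations are given as [roll, pitch, yaw] about the fixed x, y, z axes, in that order (R = Rz(yaw) Ry(pitch) Rx(roll)).
In Python, from workcell import bot, viewer gives the robot as it stands.
- The arm moves only by the shell command python3 -m creep 'ROWS' [FORCE]. ROWS is JSON, a list of rows, each an object of numbers: "rx", "ry", "rz": the turn, a rotation vector about the tool's x, y, z in degrees; "tx", "ty", "tz": the shift along the tool's x, y, z in mm; "hand": the closure, from -1 (fully open) to 1 (shut), so that 0 is half open. In form: [{"rx": .., "ry": .., "rz": .., "tx": .., "ty": .., "tz": .., "hand": ..}, ...]. A call has 1 to 8 rows; each row is the pose to reach, as a shift and turn from the pose commanded when the call began, along the tool's axes at that moment; what a row does not reach only later rows make up. A row lasts 1/10 s, in which the tool goes at most 50 mm and 8.59 degrees, less where a joint would pass 70% of its speed; a pose out of reach is approached as far as the arm can. A call with a gripper value outside its range is refused whole. The fingers move at their own pace and stop on an object; FORCE is the grip in N (left out, the last holds). Time passes only in rows, so rows that repeat a pose let the fingers close. It gives the time, the measured TCP pose, the force and the opening at its end, in the units of the state.
- bot.observe(): the state, without advancing time (a new reading comes with each control period).
- viewer.grab_frame(name): name is "side" or "top" or "wrist"; returns a dict with "pixels" (384x512x3 uint8, blue, green, red), "vertical_fov" (degrees; the focal length in pixels is half the picture's height over the tangent of half this angle, whatever the lens; pixels are square), "cx", "cy" (the principal point, pixels), "rvec" (rotation vector, rad) and "tvec" (3), from world to camera coordinates, as OpenCV has them; the wrist camera has in their place "tool_from_camera" (4x4, takes a point from camera to tool coordinates, whose origin is the TCP and whose axes are the flange's). Camera axes: x right, y down, z forward; pixel columns grow to the right and rows downward; lengths in m; the calibration is good to about 2 mm. A picture is of the moment at which its call begins: read the wrist's pose just before it. There is no depth.
- bot.job_done(): hands the job in, once; it reports no verdict.
Trained networks look in a picture, given as the dict that the camera call returned (one of the last four; its "shot" number tells which), for a name from the list of things; names that differ only in an ending like _2 or _b are one class to them, and where a whole thing is asked for, a point or a joint stands for the part that bears it (a point fixed in the world has none). Each returns a list of dicts, best first, with "score" (0 to 1); they miss things now and then, are a little off and sometimes report something else, mostly with a low value. They report only what shows in the picture. A call takes as long as a camera call. They do not tell look-alikes from the thing itself.
- viewer.outline_of(target, picture): "mask" (384x512 bool, what is visible of it) and "bbox" ([left, top, right, bottom] in pixels, round what is visible of it).
The state is a dict: "clock": time; "qpos": joint angles; "qd": joint speeds; "joint_efforts": joint torques, N m; "position": TCP position; "tool_rot": TCP orientation; "force": force on the tool from outside, world axes, zero at the start; "moment": the same for the moment, N m; "grip_width": finger opening in m.
Only numpy, scipy, OpenCV 4.12 (cv2) and the standard library are available. Lean on these libraries where they do the work, as an engineer would, in place of code of your own. Each camera call takes 0.05 s, during which the arm holds its last target.

### The job

Lay the loose loaf-shaped cheese, the way up that it lies now, gently on the slats inside the open half of the ripening box and let go of it. Then slide the box's lid towards closed, pushing the steel marker clip along with it, until you feel the lid bind at its tight spot; do not force it through, but back it off so that the lid stands free about 20 mm short of the clip, which stays behind to mark the place. Let go of the lid, and leave the other cheeses, the jar and the brush where they are.

Things in the scene. Friction and masses are not known exactly. Their poses are not given: they have to be found in the camera images.
- loaf: Cream brick-shaped cheese with green specks, 130 (its x) x 52 (its y) x 50 mm high, 0.3 to 0.5 kg, lying loose on the table to the robot's left. Origin: centre of its underside; z up.
- box: Ripening box fixed to the table, white wood, outside 230 (its x) x 420 (its y) x 126 mm high; origin: centre of its underside, z up. Its -y half is roofed by a fixed deck, on which the lid starts; its +y half is open on top. Wooden slats lie across inside. The lid runs along the box's y between two wooden rails at x = +-0.1 m, tops 126 mm above the origin.
- open_mid (a point): Middle of the slats' top in the box's open half: box x = 0, y = 105 mm, z = 20 mm. Axes as the box's. The opening above it is clear between box x -88 and +88 mm (+66 mm beside the clip's tab) and in y from the lid's leading edge (at most 15 mm at the start) to 195 mm.
- lid (a joint): Travel of the wooden lid in m along box +y, towards closed: 0 = fully open (its start is 0 to 0.015), 0.195 = shut. Panel 196 x 200 x 12 mm, top 114 mm above the box's origin. About 2 N of friction, 1 N more when pushing the clip. Somewhere at 75 to 140 mm it meets an unseen tight spot in the far rail: from there the resistance rises by 0.8 N per mm, elastically. No sideways play.
- lid_grip (a point): Centre of the top face of the lid's handle: an upright wooden bar 110 mm long across the box (box x), 22 mm thick (box y) and 44 mm high, standing on the middle of the lid. This point is 44 mm above the lid's top face and 100 mm behind the lid's leading edge. Axes as the box's.
- lid_edge (a point): Point on the lid's leading (+y) edge, in line with the clip's tab. Axes as the box's.
- clip (a joint): Position in m of the steel marker clip along the box's +y: the box y of its tab's near face. The clip sits astride the far (+x) rail, its tab 22 mm wide hanging down in the lid's path; it is 30 mm long in y, reaches 5 mm above the rail, and stays wherever the lid has pushed it (about 1 N of friction).
- clip_face (a point): Point on the near (-y) face of the clip's tab, which the lid's leading edge meets. The gap between lid and clip is this point less lid_edge along the box's y.
- bind (a joint): How far, in m, the lid has been driven into the tight spot: 0 until the lid meets it, then growing with each mm of further travel (0.8 N per mm).
- wheel_a: Bystander: ochre cheese wheel, 116 mm across, 50 high; origin at the centre of its underside.
- wheel_b: Bystander: grey cheese wheel, 124 mm across, 45 high; origin at the centre of its underside.
- wheel_c: Bystander: brown cheese wheel, 100 mm across, 65 high; origin at the centre of its underside.
- jar: Bystander: white jar with a steel cap, 72 mm across, 95 high; origin at the centre of its underside.
- brush: Bystander: hand brush lying on the table; origin at the centre of its underside.
There are look-alikes about, which are no part of the job. Leave any pink or red look-alike of the loaf alone.

How it is judged:
On the way, in this order (a step that is already met when the one before it is completed fails the run):
1. The loaf lies on the slats in the open half of the box, at rest and released (x of loaf in the frame of box between -0.085 and 0.085 m and y of loaf in the frame of box between 0.01 and 0.19 m and z of loaf in the frame of box below 0.035 m and angle between loaf's own z axis and vertical below 0.25 rad and linear speed of loaf below 0.05 m/s and contact force between the fingers and loaf below 0.3 N), for 0.2 s.
2. The lid has been slid until it binds: at least 1.5 mm into the tight spot (value of joint bind above 0.0015 m), for 0.05 s.
At the end, for the whole second after the job is handed in: The loaf rests on the slats in the open half (origin 10-190 mm along box y, within 85 mm in x, below 35 mm), tilted under 0.25 rad; the lid is free of the tight spot (bind under 1 mm) and at rest, its edge 10-32 mm short of the resting clip (x of loaf in the frame of box between -0.085 and 0.085 m and y of loaf in the frame of box between 0.01 and 0.19 m and z of loaf in the frame of box below 0.035 m and angle between loaf's own z axis and vertical below 0.25 rad and linear speed of loaf below 0.05 m/s and y of clip_face in the frame of lid_edge between 0.01 and 0.032 m and value of joint bind below 0.001 m and velocity of joint lid between -0.01 and 0.01 m/s and velocity of joint clip between -0.01 and 0.01 m/s); the robot touches nothing.
It fails at once if the lid is forced through: driven more than 20 mm into the tight spot (value of joint bind above 0.02 m).
It fails at once if the loaf falls into the box (faster than 0.6 m/s within the box's height) (x of loaf in the frame of box between -0.12 and 0.12 m and y of loaf in the frame of box between -0.21 and 0.21 m and z of loaf in the frame of box below 0.12 m and linear speed of loaf above 0.6 m/s).
It fails at once if another cheese, the jar or the brush is moved more than 30 mm (distance of any of wheel_a, wheel_b, wheel_c, jar, brush from where it was at the start of the episode above 0.03 m).
It also fails if it takes over 64 s, if anything falls off the work surface, if the arm or the gripper's body presses on something with over 40 N, if the wrist force passes 120 N, or if a joint passes its speed limit or range.

## Working session

There is one attempt and no reset: what is moved stays moved. The work goes in short steps, Python scripts to look and compute and a shell command to move; the robot and the scene stay as the last step left them, time stands still between calls to the robot, and variables do not carry over. Pictures are saved under pics/ and viewed, and the job is handed in when it is done.

```bash
ls; mkdir -p pics
python3 - <<'E'
from workcell import bot, viewer
import cv2,pickle
s=bot.observe();print(s)
for n in ("side","top","wrist"):
    f=viewer.grab_frame(n);cv2.imwrite(f"pics/{n}0.png",f["pixels"]);pickle.dump(f,open(f"{n}0.pkl","wb"))
    print(n,{k:v for k,v in f.items() if k!="pixels"})
    for t in (["loaf","box","clip","lid_grip"] if n!="wrist" else ["loaf"]):
        for r in viewer.outline_of(t,f): print(t,r["score"],r["bbox"])
E
```

```text
pics
{'clock': 0.0, 'qpos': array([-1.20521088,  0.52202574, -0.03633724,  1.60000134,  0.02120005,
        1.02112279, -0.11281934]), 'qd': array([-0.00114376,  0.00079772, -0.00034951,  0.00092254,  0.00023365,
       -0.00195442, -0.00047363]), 'joint_efforts': array([ 4.05835572e-04, -9.27088380e+01,  1.98021568e+00, -3.69949043e+01,
        1.78963935e-02,  8.06024327e-03,  1.98397612e-05]), 'position': array([0.26370983, 0.56625962, 0.23072071]), 'tool_rot': array([-3.14042317e+00,  7.98905965e-05,  2.70578637e+00]), 'force': array([-0.68429519, -0.25885029, -0.70962639]), 'moment': array([-0.0118693 , -0.00128592, -0.01040239]), 'grip_width': 0.08513462426523197}
side {'vertical_fov': 43.07238122743976, 'cx': 254.82951669191928, 'cy': 192.1418068060532, 'rvec': array([ 2.17439675, -0.70269939,  0.30098489]), 'tvec': array([-0.39392077,  0.30052223,  1.59998724]), 'shot': 1}
loaf 0.81 [194.8, 165.6, 228.3, 188.9]
loaf 0.81 [179.5, 188.9, 202.0, 222.5]
loaf 0.8 [154.5, 169.9, 174.4, 198.7]
clip 0.59 [302.1, 183.4, 316.0, 199.6]
lid_grip 0.73 [275.0, 199.4, 343.3, 250.6]
lid_grip
[... 284 characters left out ...]

loaf 0.74 [150.1, 177.0, 168.6, 217.9]
loaf 0.68 [166.3, 231.0, 212.7, 261.9]
box 0.93 [218.5, 123.0, 366.8, 224.6]
clip 0.55 [271.0, 125.5, 288.6, 143.2]
lid_grip 0.7 [283.5, 143.4, 358.8, 212.3]
wrist {'vertical_fov': 70.80936292681419, 'cx': 254.1657767925338, 'cy': 189.84331157462182, 'tool_from_camera': array([[ 4.08600283e-04, -9.57767388e-01, -2.87543847e-01,
         7.20796974e-02],
       [ 9.99999090e-01,  2.16356393e-05,  1.34893514e-03,
        -2.81171501e-04],
       [-1.28574489e-03, -2.87544137e-01,  9.57766525e-01,
        -1.43490034e-01],
       [ 0.00000000e+00,  0.00000000e+00,  0.00000000e+00,
         1.00000000e+00]]), 'shot': 3}
loaf 0.79 [4.7, 278.7, 101.6, 320.3]
```

Run:
```python
import cv2
a=cv2.imread("pics/top0.png");cv2.imwrite("pics/top0c.png",cv2.resize(a[100:300,80:380],None,fx=2.66,fy=2.66,interpolation=cv2.INTER_CUBIC))
a=cv2.imread("pics/side0.png");cv2.imwrite("pics/side0c.png",cv2.resize(a[130:300,130:380],None,fx=3.2,fy=3.2,interpolation=cv2.INTER_CUBIC))
```

```text
(no output)
```

View pics/top0c.png

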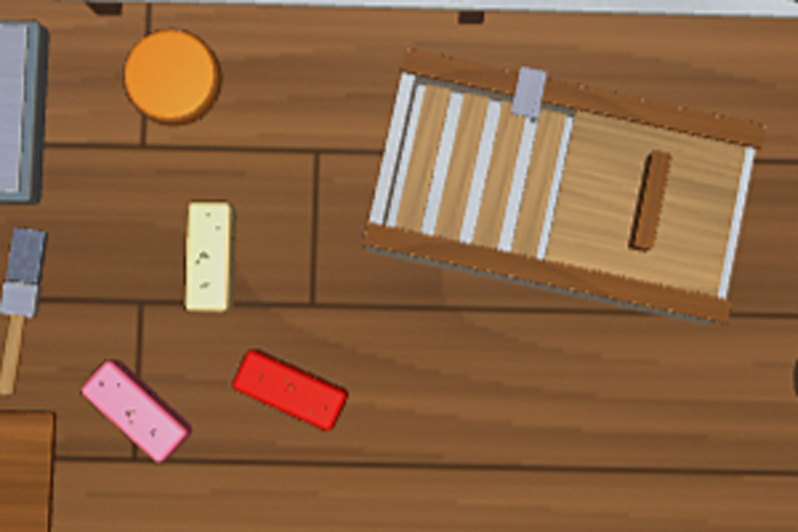

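View pics/side0c.png

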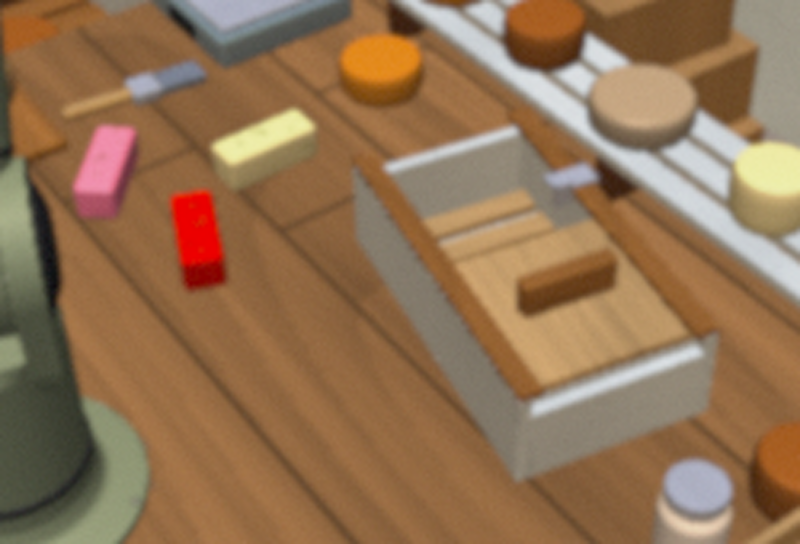

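View pics/wrist0.png

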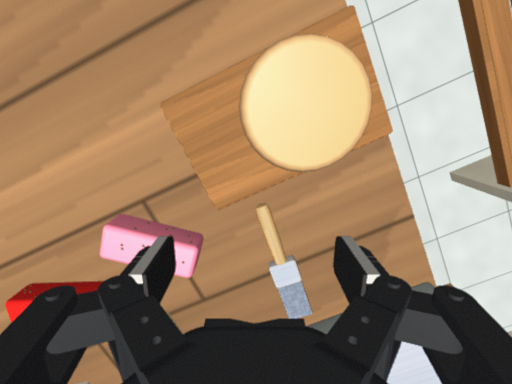

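```bash
cat > h.py <<'E'
import numpy as np,cv2
from scipy.optimize import minimize
def K(f):
    h=384/2/np.tan(np.radians(f["vertical_fov"])/2); return np.array([[h,0,f["cx"]],[0,h,f["cy"]],[0,0,1.]])
def proj(f,P): return cv2.projectPoints(np.asarray(P,float).reshape(-1,3),f["rvec"],f["tvec"],K(f),None)[0].reshape(-1,2)
def ray(f,uv,z):
    R=cv2.Rodrigues(f["rvec"])[0]; c=-R.T@f["tvec"]; d=R.T@np.linalg.inv(K(f))@np.array([uv[0],uv[1],1.]); return c+d*(z-c[2])/d[2]
def Rz(a): return np.array([[np.cos(a),-np.sin(a),0],[np.sin(a),np.cos(a),0],[0,0,1]])
def corners(p,dx,dy,h):
    c=np.array([[a*dx/2,b*dy/2,z] for a in(-1,1) for b in(-1,1) for z in(0,h)]); return c@Rz(p[2]).T+[p[0],p[1],0]
S=8
def hullmask(f,P):
    m=np.zeros((384*1,512),np.float32)
    h=cv2.convexHull(proj(f,P).astype(np.float32)).reshape(-1,2)
    big=np.zeros((384*4,512*4),np.uint8); cv2.fillPoly(big,[np.round((h+.5)*4*16-8).astype(np.int32)],255,shift=4)
    return cv2.resize(big,(512,384),interpolation=cv2.INTER_AREA)/255.
def fit(views,p0,dims):
    def cost(p): return sum(np.abs(hullmask(f,corners(p,*dims))-m).sum()/m.sum() for f,m in views)
    best=None
    for d in (0,.1,-.1):
        r=minimize(cost,[p0[0],p0[1],p0[2]+d],method="Nelder-Mead",options=dict(initial_simplex=np.array([[p0[0],p0[1],p0[2]+d]]*4)+np.vstack([[0,0,0],np.diag([.02,.02,.15])]),xatol=1e-4,fatol=1e-4))
        if best is None or r.fun<best.fun: best=r
    return best.x,best.fun
E
python3 - <<'E'
from workcell import viewer
from h import *
import pickle
T=viewer.grab_frame("top");S_=viewer.grab_frame("side")
def pick(t,f,c):
    rs=viewer.outline_of(t,f)
    for r in rs:
        b=r["bbox"]
        if b[0]<=c[0]<=b[2] and b[1]<=c[1]<=b[3]: return r["mask"].astype(float)
mt=pick("loaf",T,(159,197));ms=pick("loaf",S_,(211,177))
p0=ray(T,(159,197),.05);print(p0)
for v in ([(T,mt)],[(S_,ms)],[(T,mt),(S_,ms)]): print("loaf",fit(v,[p0[0],p0[1],0.],(.13,.052,.05)))
bt=pick("box",T,(290,170)); print(bt.sum())
q=ray(T,(292,170),.126);print(q)
# visible pieces of box mask: filled?
print("box",fit([(T,bt)],[q[0],q[1],-.2],(.23,.42,.126)))
cv2.imwrite("pics/bm.png",(bt*255).astype(np.uint8))
for t in("clip","lid_grip"):
  for r in viewer.outline_of(t,T): print(t,r["score"],r["bbox"],cv2.minAreaRect(np.argwhere(r["mask"])[:,::-1].astype(np.float32)))
for t in ("wheel_a","jar","brush"):
  for f in(T,):
    for r in viewer.outline_of(t,f): 
      b=r["bbox"];print(t,r["score"],ray(f,((b[0]+b[2])/2,(b[1]+b[3])/2),.03))
E
```

```text
[0.48786033 0.30357222 0.05      ]
loaf (array([0.49120714, 0.3087796 , 0.02311137]), np.float64(0.16322604513503516))
loaf (array([0.48783227, 0.30880016, 0.1014165 ]), np.float64(0.10993863194132614))
loaf (array([0.49047321, 0.31072777, 0.02914221]), np.float64(0.2943952686050101))
10615.0
[ 0.57325122 -0.10630369  0.126     ]
box (array([ 0.57759507, -0.10565046, -0.19473204]), np.float64(0.038264756679874015))
clip 0.5 [271.0, 125.1, 286.0, 144.4] ((278.2059020996094, 134.17648315429688), (11.156637191772461, 19.160314559936523), 14.03624439239502)
lid_grip 0.66 [283.5, 144.9, 358.5, 208.0] ((322.263427734375, 175.77073669433594), (67.32868957519531, 57.83003616333008), 12.094757080078125)
wheel_a 0.92 [ 0.63159292 -0.47354542  0.03      ]
wheel_a 0.83 [ 0.3636697  -0.45291893  0.03      ]
wheel_a 0.81 [0.71072527 0.36222981 0.03      ]
jar 0.68 [0.48433419 0.31005674 0.03      ]
jar 0.57 [ 0.50359427 -0.46457504  0.03      ]
brush 0.72 [0.4264589  0.52671323 0.03      ]
brush 0.41 [0.48777508 0.30604463 0.03      ]
```

View pics/bm.png

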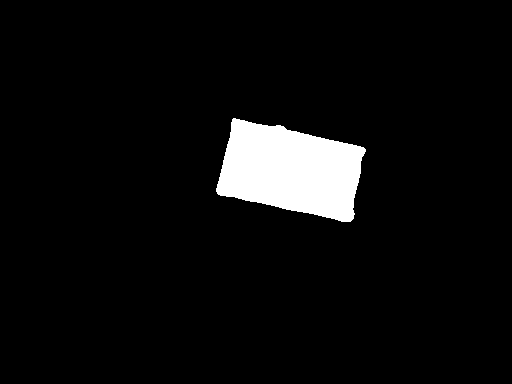

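```bash
cat >> h.py <<'E'
from scipy.spatial.transform import Rotation as Ro
def delta(s,pos,yaw):
    R=Ro.from_euler("xyz",s["tool_rot"]); G=Ro.from_euler("xyz",[np.pi,0,yaw])
    t=R.inv().apply(np.asarray(pos)-s["position"])*1e3; r=(R.inv()*G).as_rotvec(degrees=True)
    print("t",np.round(t,1),"r",np.round(r,2))
E
python3 -c "
from workcell import bot
from h import *
delta(bot.observe(),[.49,.31,.20],np.pi+.03)"
```

```text
t [-313.3 -137.1   31.3] r [ -0.    -0.   -26.69]
```

```bash
python3 -m creep '[{"tx":-313,"ty":-137,"tz":31,"rz":-26.7,"hand":-1},{"tx":-313,"ty":-137,"tz":31,"rz":-26.7,"hand":-1},{"tx":-313,"ty":-137,"tz":31,"rz":-26.7,"hand":-1},{"tx":-313,"ty":-137,"tz":31,"rz":-26.7,"hand":-1},{"tx":-313,"ty":-137,"tz":31,"rz":-26.7,"hand":-1},{"tx":-313,"ty":-137,"tz":31,"rz":-26.7,"hand":-1},{"tx":-313,"ty":-137,"tz":31,"rz":-26.7,"hand":-1},{"tx":-313,"ty":-137,"tz":31,"rz":-26.7,"hand":-1}]' 60
python3 -m creep '[{"tx":0},{"tx":0},{"tx":0}]'
cat >> h.py <<'E'
def wristcam(f,s):
    T=np.eye(4);T[:3,:3]=Ro.from_euler("xyz",s["tool_rot"]).as_matrix();T[:3,3]=s["position"]
    W=np.linalg.inv(T@f["tool_from_camera"]); f=dict(f); f["rvec"]=cv2.Rodrigues(W[:3,:3])[0].ravel(); f["tvec"]=W[:3,3]; return f
E
python3 - <<'E'
from workcell import bot,viewer
from h import *
s=bot.observe();print(s["position"],s["tool_rot"],s["force"],s["qpos"])
f=viewer.grab_frame("wrist");cv2.imwrite("pics/w1.png",f["pixels"])
g=wristcam(f,s)
for r in viewer.outline_of("loaf",f):
    print(r["score"],r["bbox"]); m=r["mask"].astype(float)
    print(fit([(g,m)],[.49,.31,.03],(.13,.052,.05)))
E
```

```text
[0.26385653 0.56657052 0.23129664] [-3.14158203e+00 -3.08302899e-06  2.70570279e+00] [0.91510295 0.43434688 0.17845007] [-1.20519816  0.52139785 -0.03629304  1.59948762  0.02119253  1.02110195
 -0.11283862]
0.78 [5.0, 277.4, 104.9, 323.3]
(array([ 0.64333333,  0.20333333, -0.57      ]), np.float64(1.0))
0.58 [99.7, 213.6, 204.4, 274.9]
(array([ 0.64333333,  0.20333333, -0.57      ]), np.float64(1.0))schema error: expected keys rx, ry, rz, tx, ty, tz, hand
schema error: expected keys rx, ry, rz, tx, ty, tz, hand
```

View pics/w1.png

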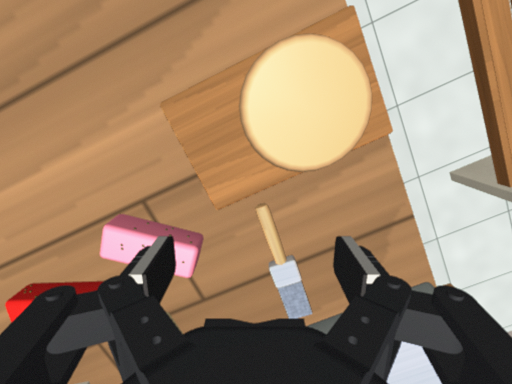

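All seven keys are required, so the arm did not move. The picture is as before: pink at (150,245), brush at (285,280).

```bash
python3 -m creep '[{"rx":0,"ry":0,"tx":-313,"ty":-137,"tz":31,"rz":-26.7,"hand":-1},{"rx":0,"ry":0,"tx":-313,"ty":-137,"tz":31,"rz":-26.7,"hand":-1},{"rx":0,"ry":0,"tx":-313,"ty":-137,"tz":31,"rz":-26.7,"hand":-1},{"rx":0,"ry":0,"tx":-313,"ty":-137,"tz":31,"rz":-26.7,"hand":-1},{"rx":0,"ry":0,"tx":-313,"ty":-137,"tz":31,"rz":-26.7,"hand":-1},{"rx":0,"ry":0,"tx":-313,"ty":-137,"tz":31,"rz":-26.7,"hand":-1},{"rx":0,"ry":0,"tx":-313,"ty":-137,"tz":31,"rz":-26.7,"hand":-1},{"rx":0,"ry":0,"tx":-313,"ty":-137,"tz":31,"rz":-26.7,"hand":-1}]' 60
python3 -m creep '[{"rx":0,"ry":0,"rz":0,"tx":0,"ty":0,"tz":0,"hand":-1},{"rx":0,"ry":0,"rz":0,"tx":0,"ty":0,"tz":0,"hand":-1},{"rx":0,"ry":0,"rz":0,"tx":0,"ty":0,"tz":0,"hand":-1}]'
cat > look.py <<'E'
import sys
from workcell import bot,viewer
from h import *
s=bot.observe();print(s["clock"],s["position"],s["tool_rot"],s["force"],s["qpos"])
f=viewer.grab_frame("wrist");cv2.imwrite(sys.argv[1],f["pixels"])
g=wristcam(f,s)
for r in viewer.outline_of("loaf",f):
    print(r["score"],r["bbox"]); m=r["mask"].astype(float)
    print(fit([(g,m)],[.49,.31,.03],(.13,.052,.05)))
E
python3 look.py pics/w2.png
```

```text
clock: 2.0
position: [0.4937, 0.3044, 0.1998]
tool_rot: [-3.139, 0.001, -3.119]
force: [-1.0, 1.0, -0.3]
grip_width: 0.0856
clock: 2.3
position: [0.489, 0.3114, 0.2004]
tool_rot: [3.141, -0.0, -3.11]
force: [0.1, 0.2, -0.6]
grip_width: 0.0851
2.3 [0.48898336 0.31140275 0.2004213 ] [ 3.14119664e+00 -9.02171006e-05 -3.10954035e+00] [ 0.09846497  0.23936322 -0.62197542] [-0.59994515  0.48499159 -0.09629787  1.75158111  0.05644675  0.90753703
  0.88288459]
0.9 [292.8, 0.0, 404.3, 62.2]
(array([ 0.93556927, -0.00937814, -0.8636214 ]), np.float64(1.0))
0.86 [230.6, 114.2, 278.3, 227.6]
(array([0.49041849, 0.30796902, 0.00268589]), np.float64(0.06138598438382304))
0.84 [80.7, 0.0, 222.8, 75.3]
(array([ 0.93556927, -0.00937814, -0.8636214 ]), np.float64(1.0))
```

View pics/w2.png

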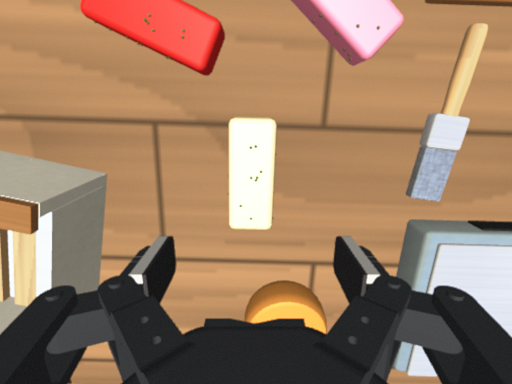

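```bash
python3 -c "
from workcell import bot
from h import *
delta(bot.observe(),[.4905,.3085,.012],np.pi+.013)"
```

```text
t [ -1.2  -2.7 188.4] r [ 0.01 -0.    1.07]
```

```bash
python3 -m creep '[{"rx":0,"ry":0,"rz":1.1,"tx":-1,"ty":-3,"tz":50,"hand":-1},{"rx":0,"ry":0,"rz":1.1,"tx":-1,"ty":-3,"tz":95,"hand":-1},{"rx":0,"ry":0,"rz":1.1,"tx":-1,"ty":-3,"tz":135,"hand":-1},{"rx":0,"ry":0,"rz":1.1,"tx":-1,"ty":-3,"tz":165,"hand":-1},{"rx":0,"ry":0,"rz":1.1,"tx":-1,"ty":-3,"tz":182,"hand":-1},{"rx":0,"ry":0,"rz":1.1,"tx":-1,"ty":-3,"tz":188,"hand":-1},{"rx":0,"ry":0,"rz":1.1,"tx":-1,"ty":-3,"tz":188,"hand":-1},{"rx":0,"ry":0,"rz":1.1,"tx":-1,"ty":-3,"tz":188,"hand":-1}]' 40
python3 -m creep '[{"rx":0,"ry":0,"rz":0,"tx":0,"ty":0,"tz":0,"hand":1},{"rx":0,"ry":0,"rz":0,"tx":0,"ty":0,"tz":0,"hand":1},{"rx":0,"ry":0,"rz":0,"tx":0,"ty":0,"tz":0,"hand":1},{"rx":0,"ry":0,"rz":0,"tx":0,"ty":0,"tz":0,"hand":1},{"rx":0,"ry":0,"rz":0,"tx":0,"ty":0,"tz":0,"hand":1},{"rx":0,"ry":0,"rz":0,"tx":0,"ty":0,"tz":0,"hand":1},{"rx":0,"ry":0,"rz":0,"tx":0,"ty":0,"tz":0,"hand":1}]' 40
```

```text
clock: 3.2
position: [0.4913, 0.3078, 0.0133]
tool_rot: [3.141, 0.001, -3.13]
force: [-0.9, 0.2, 0.4]
grip_width: 0.0857
clock: 3.9
position: [0.4912, 0.3075, 0.0132]
tool_rot: [3.141, 0.001, -3.131]
force: [-2.3, -0.0, 9.6]
grip_width: 0.0516
```

```bash
python3 -m creep '[{"rx":0,"ry":0,"rz":0,"tx":0,"ty":0,"tz":-20,"hand":1},{"rx":0,"ry":0,"rz":0,"tx":0,"ty":0,"tz":-50,"hand":1},{"rx":0,"ry":0,"rz":0,"tx":0,"ty":0,"tz":-90,"hand":1},{"rx":0,"ry":0,"rz":0,"tx":0,"ty":0,"tz":-140,"hand":1},{"rx":0,"ry":0,"rz":0,"tx":0,"ty":0,"tz":-190,"hand":1},{"rx":0,"ry":0,"rz":0,"tx":0,"ty":0,"tz":-210,"hand":1},{"rx":0,"ry":0,"rz":0,"tx":0,"ty":0,"tz":-210,"hand":1},{"rx":0,"ry":0,"rz":0,"tx":0,"ty":0,"tz":-210,"hand":1}]'
python3 - <<'E'
from workcell import bot,viewer
from h import *
b=np.array([.5776,-.1057,0]);Y=-.195
for n in ("top","side"):
    T=viewer.grab_frame(n); im=cv2.resize(T["pixels"],None,fx=1.5,fy=1.5)
    for z in (0,.126):
        c=np.array([[-.115,-.21,z],[.115,-.21,z],[.115,.21,z],[-.115,.21,z]])@Rz(Y).T+b
        cv2.polylines(im,[np.int32(proj(T,c)*1.5)],True,(255,0,255),1)
    cv2.imwrite(f"pics/{n}1.png",im)
s=bot.observe();print(s["force"],s["grip_width"])
tgt=b+Rz(Y)@[-.010,.105,0]
print(tgt); delta(s,[tgt[0],tgt[1],.222],np.pi+Y)
E
```

```text
clock: 4.7
position: [0.4906, 0.307, 0.2219]
tool_rot: [-3.141, -0.0, -3.131]
force: [-0.0, -0.3, -4.1]
grip_width: 0.0515
[ 0.2331066 -0.2757275 -2.9707377] 0.0514756748061008
[ 0.58813501 -0.00075233  0.        ]
t [ -94.5 -308.6   -0.9] r [-0.09 -0.1  11.8 ]
```

View pics/top1.png

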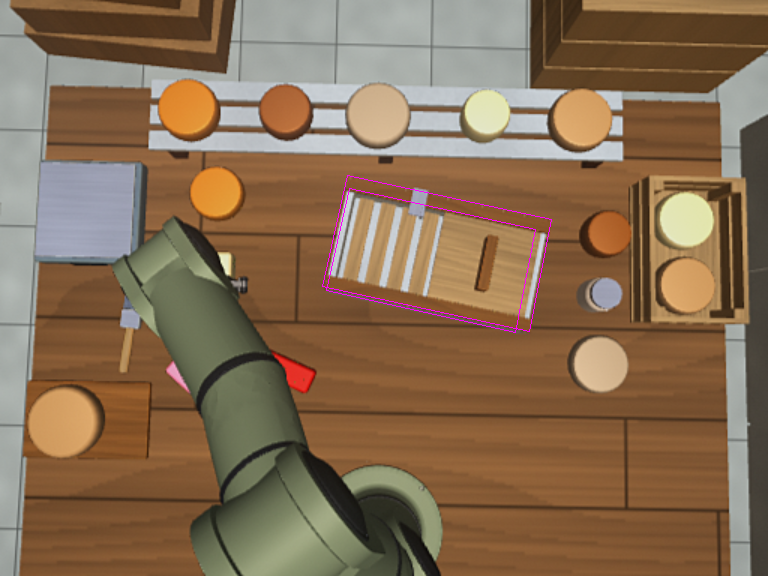

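View pics/side1.png

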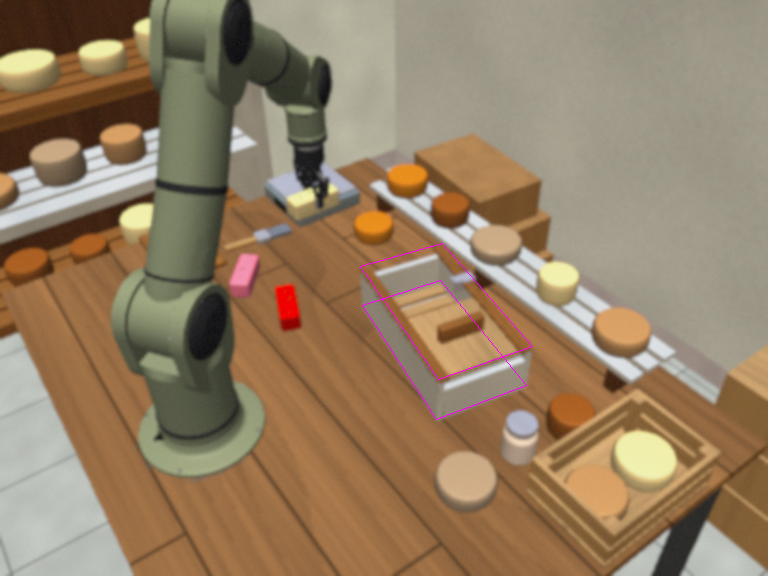

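```bash
python3 -m creep '[{"rx":0,"ry":0,"rz":3,"tx":-12,"ty":-38,"tz":0,"hand":1},{"rx":0,"ry":0,"rz":11.8,"tx":-24,"ty":-80,"tz":0,"hand":1},{"rx":0,"ry":0,"rz":11.8,"tx":-38,"ty":-125,"tz":0,"hand":1},{"rx":0,"ry":0,"rz":11.8,"tx":-53,"ty":-170,"tz":0,"hand":1},{"rx":0,"ry":0,"rz":11.8,"tx":-67,"ty":-215,"tz":0,"hand":1},{"rx":0,"ry":0,"rz":11.8,"tx":-80,"ty":-260,"tz":0,"hand":1},{"rx":0,"ry":0,"rz":11.8,"tx":-90,"ty":-295,"tz":0,"hand":1},{"rx":0,"ry":0,"rz":11.8,"tx":-94,"ty":-309,"tz":0,"hand":1}]'
python3 -m creep '[{"rx":0,"ry":0,"rz":0,"tx":0,"ty":0,"tz":0,"hand":1},{"rx":0,"ry":0,"rz":0,"tx":0,"ty":0,"tz":0,"hand":1},{"rx":0,"ry":0,"rz":0,"tx":0,"ty":0,"tz":0,"hand":1}]'
cat > see.py <<'E'
import sys
from workcell import bot,viewer
from h import *
b=np.array([.5776,-.1057,0]);Y=-.195
s=bot.observe();print(s["clock"],s["position"],s["tool_rot"],s["force"],s["grip_width"])
T=wristcam(viewer.grab_frame("wrist"),s); im=T["pixels"].copy()
for c in ([[-.115,-.21,.126],[.115,-.21,.126],[.115,.21,.126],[-.115,.21,.126]],[[-.088,.015,.114],[.066,.015,.114],[.066,.195,.114],[-.088,.195,.114]]):
    c=np.array(c)@Rz(Y).T+b
    R=cv2.Rodrigues(T["rvec"])[0]
    print((c@R.T+T["tvec"])[:,2].round(2))
    for i in range(4):
        pts=np.array([c[i]+(c[(i+1)%4]-c[i])*k for k in np.linspace(0,1,50)])
        ok=(pts@R.T+T["tvec"])[:,2]>.02
        cv2.polylines(im,[np.int32(np.clip(proj(T,pts[ok]),-3000,3000))],False,(255,0,255),1)
cv2.imwrite(sys.argv[1],im)
E
python3 see.py pics/w3.png
```

```text
clock: 5.6
position: [0.5881, -0.0051, 0.2207]
tool_rot: [-3.139, -0.002, 2.942]
force: [-0.8, 0.2, -3.2]
grip_width: 0.0513
clock: 5.9
position: [0.5878, 0.0008, 0.2217]
tool_rot: [3.141, -0.001, 2.948]
force: [0.4, 0.8, -2.8]
grip_width: 0.0514
5.9 [0.58782144 0.00084926 0.22172915] [ 3.14137561e+00 -1.12720016e-03  2.94844864e+00] [ 0.40686392  0.7856234  -2.80420166] 0.051381958343277544
[0.22 0.29 0.29 0.22]
[0.24 0.28 0.28 0.24]
```

View pics/w3.png

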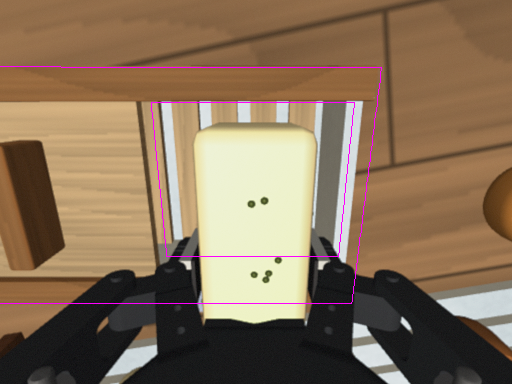

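```bash
python3 -m creep '[{"rx":0,"ry":0,"rz":0,"tx":0,"ty":0,"tz":20,"hand":1},{"rx":0,"ry":0,"rz":0,"tx":0,"ty":0,"tz":45,"hand":1},{"rx":0,"ry":0,"rz":0,"tx":0,"ty":0,"tz":70,"hand":1},{"rx":0,"ry":0,"rz":0,"tx":0,"ty":0,"tz":95,"hand":1},{"rx":0,"ry":0,"rz":0,"tx":0,"ty":0,"tz":120,"hand":1},{"rx":0,"ry":0,"rz":0,"tx":0,"ty":0,"tz":140,"hand":1},{"rx":0,"ry":0,"rz":0,"tx":0,"ty":0,"tz":155,"hand":1},{"rx":0,"ry":0,"rz":0,"tx":0,"ty":0,"tz":165,"hand":1}]'
python3 -m creep '[{"rx":0,"ry":0,"rz":0,"tx":0,"ty":0,"tz":8,"hand":1},{"rx":0,"ry":0,"rz":0,"tx":0,"ty":0,"tz":14,"hand":1},{"rx":0,"ry":0,"rz":0,"tx":0,"ty":0,"tz":18,"hand":1},{"rx":0,"ry":0,"rz":0,"tx":0,"ty":0,"tz":20,"hand":1},{"rx":0,"ry":0,"rz":0,"tx":0,"ty":0,"tz":20,"hand":1},{"rx":0,"ry":0,"rz":0,"tx":0,"ty":0,"tz":20,"hand":1}]'
```

```text
clock: 6.75
position: [0.5879, 0.0, 0.0563]
tool_rot: [-3.142, -0.001, 2.948]
force: [0.4, -0.4, -3.3]
grip_width: 0.0514
clock: 7.35
position: [0.5884, -0.0007, 0.0376]
tool_rot: [3.141, 0.0, 2.947]
force: [-0.4, 0.1, -2.8]
grip_width: 0.0513
```

```bash
python3 -m creep '[{"rx":0,"ry":0,"rz":0,"tx":0,"ty":0,"tz":2,"hand":1},{"rx":0,"ry":0,"rz":0,"tx":0,"ty":0,"tz":2,"hand":1},{"rx":0,"ry":0,"rz":0,"tx":0,"ty":0,"tz":2,"hand":1}]'
python3 -m creep '[{"rx":0,"ry":0,"rz":0,"tx":0,"ty":0,"tz":1,"hand":1},{"rx":0,"ry":0,"rz":0,"tx":0,"ty":0,"tz":2,"hand":1},{"rx":0,"ry":0,"rz":0,"tx":0,"ty":0,"tz":2,"hand":1}]'
```

```text
clock: 7.65
position: [0.5882, -0.0007, 0.0353]
tool_rot: [3.142, 0.0, 2.947]
force: [0.0, -0.9, -2.2]
grip_width: 0.052
clock: 7.95
position: [0.5882, -0.0007, 0.0333]
tool_rot: [3.142, -0.0, 2.947]
force: [-0.5, 0.1, -2.8]
grip_width: 0.0516
```

```bash
python3 -m creep '[{"rx":0,"ry":0,"rz":0,"tx":0,"ty":0,"tz":1,"hand":1},{"rx":0,"ry":0,"rz":0,"tx":0,"ty":0,"tz":1.5,"hand":1},{"rx":0,"ry":0,"rz":0,"tx":0,"ty":0,"tz":1.5,"hand":1}]'
python3 - <<'E'
from workcell import bot
print(bot.observe()["force"])
E
```

```text
clock: 8.25
position: [0.5883, -0.0007, 0.0332]
tool_rot: [3.141, 0.0, 2.946]
force: [-10.1, -0.4, 26.7]
grip_width: 0.0515
[-10.08592786  -0.43891499  26.73993202]
```

```bash
python3 -m creep '[{"rx":0,"ry":0,"rz":0,"tx":0,"ty":0,"tz":-1,"hand":1},{"rx":0,"ry":0,"rz":0,"tx":0,"ty":0,"tz":-1,"hand":1},{"rx":0,"ry":0,"rz":0,"tx":0,"ty":0,"tz":-1,"hand":-0.9},{"rx":0,"ry":0,"rz":0,"tx":0,"ty":0,"tz":-1,"hand":-0.9},{"rx":0,"ry":0,"rz":0,"tx":0,"ty":0,"tz":-1,"hand":-0.9},{"rx":0,"ry":0,"rz":0,"tx":0,"ty":0,"tz":-1,"hand":-0.9},{"rx":0,"ry":0,"rz":0,"tx":0,"ty":0,"tz":-1,"hand":-0.9},{"rx":0,"ry":0,"rz":0,"tx":0,"ty":0,"tz":-1,"hand":-0.9}]'
python3 see.py pics/w4.png
```

```text
clock: 9.05
position: [0.5882, -0.0007, 0.0328]
tool_rot: [-3.142, -0.0, 2.947]
force: [0.0, 0.8, -0.7]
grip_width: 0.081
9.05 [ 0.58822258 -0.00067977  0.03276501] [-3.14156713e+00 -1.99556532e-05  2.94657957e+00] [ 0.04649517  0.84830266 -0.71793678] 0.08096831403548055
[0.04 0.1  0.1  0.04]
[0.06 0.1  0.1  0.06]
```

View pics/w4.png

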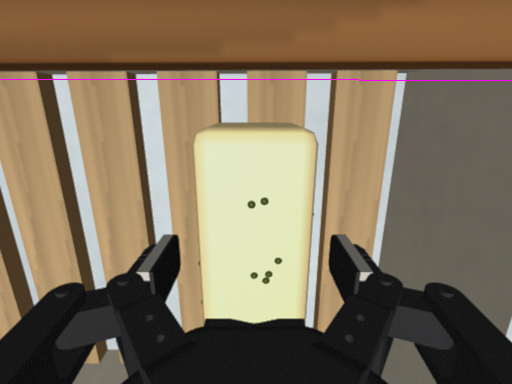

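The loaf lies upright on the slats with the open fingers clear on both sides. I'll go up and look at the handle.

```bash
python3 -m creep '[{"rx":0,"ry":0,"rz":0,"tx":0,"ty":0,"tz":-20,"hand":-0.9},{"rx":0,"ry":0,"rz":0,"tx":0,"ty":0,"tz":-60,"hand":-0.9},{"rx":0,"ry":0,"rz":0,"tx":0,"ty":0,"tz":-110,"hand":-0.9},{"rx":0,"ry":0,"rz":0,"tx":0,"ty":0,"tz":-160,"hand":-0.9},{"rx":0,"ry":0,"rz":0,"tx":0,"ty":0,"tz":-210,"hand":-0.9},{"rx":0,"ry":0,"rz":0,"tx":0,"ty":-40,"tz":-240,"hand":-0.9},{"rx":0,"ry":0,"rz":0,"tx":0,"ty":-80,"tz":-240,"hand":-0.9},{"rx":0,"ry":0,"rz":0,"tx":0,"ty":-130,"tz":-240,"hand":-0.9}]'
python3 -m creep '[{"rx":0,"ry":0,"rz":0,"tx":0,"ty":0,"tz":0,"hand":-0.9},{"rx":0,"ry":0,"rz":0,"tx":0,"ty":0,"tz":0,"hand":-0.9},{"rx":0,"ry":0,"rz":0,"tx":0,"ty":0,"tz":0,"hand":-0.9}]'
python3 see.py pics/w5.png
```

```text
clock: 9.9
position: [0.5632, -0.1284, 0.274]
tool_rot: [3.141, 0.002, 2.949]
force: [0.2, -0.4, 0.2]
grip_width: 0.0814
clock: 10.2
position: [0.5632, -0.1271, 0.2727]
tool_rot: [3.141, -0.0, 2.948]
force: [-0.9, 0.9, 0.2]
grip_width: 0.081
10.2 [ 0.56324917 -0.12714558  0.27268264] [ 3.14104663e+00 -2.01133532e-04  2.94761018e+00] [-0.9070504   0.87976019  0.19580529] 0.08098537526863174
[0.27 0.33 0.34 0.27]
[0.29 0.33 0.33 0.29]
```

View pics/w5.png

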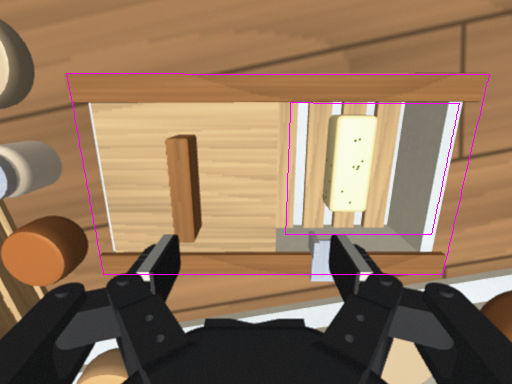

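Run:
```python
import cv2
a=cv2.imread("pics/w5.png");cv2.imwrite("pics/w5c.png",cv2.resize(a[90:290,80:360],None,fx=2.85,fy=2.85,interpolation=cv2.INTER_CUBIC))
```

```text
(no output)
```

View pics/w5c.png

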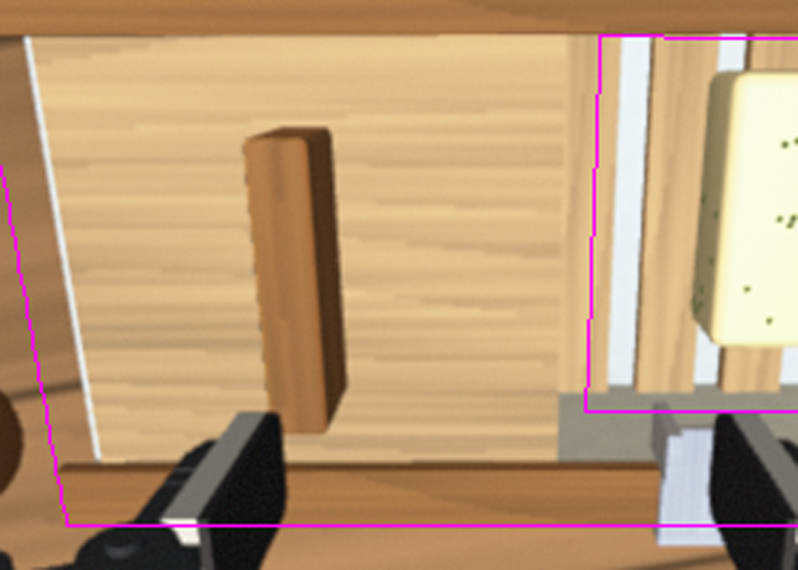

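Run:
```python
from workcell import bot,viewer
from h import *
b=np.array([.5776,-.1057,0]);Y=-.195
s=bot.observe();T=wristcam(viewer.grab_frame("wrist"),s)
def bx(u,v,z):
    p=ray(T,(u/2.85+80-.3,v/2.85+90-.3),z); return p,(Rz(Y).T@(p-b)).round(4)
c=[bx(*q,.158) for q in((247,141),(308,138),(326,431),(271,433))]
for x in c: print(x[1])
m=np.mean([x[0] for x in c],0);print("grip",m,np.mean([x[1] for x in c],0))
print("edge",bx(567,45,.114)[1],bx(558,455,.114)[1]); print("clip",bx(655,405,.10)[1],bx(660,490,.131)[1],bx(658,543,.131)[1])
m2=m+Rz(Y)@[0.,0,0]
delta(s,[m2[0],m2[1],.19],np.pi+Y)
```

```text
[-0.0543 -0.1067  0.158 ]
[-0.0554 -0.0864  0.158 ]
[ 0.052  -0.0871  0.158 ]
[ 0.0528 -0.1076  0.158 ]
grip [ 0.55761975 -0.20059101  0.158     ] [-0.001225 -0.09695   0.158   ]
edge [-0.0854  0.0024  0.114 ] [0.0864 0.0032 0.114 ]
clip [0.069  0.0475 0.1   ] [0.0933 0.045  0.131 ] [0.1192 0.0458 0.131 ]
t [ -8.6 -73.5  82.6] r [ 0.03 -0.01  0.09]
```

```bash
python3 -m creep '[{"rx":0,"ry":0,"rz":0,"tx":-4,"ty":-35,"tz":10,"hand":-0.9},{"rx":0,"ry":0,"rz":0,"tx":-8,"ty":-70,"tz":30,"hand":-0.9},{"rx":0,"ry":0,"rz":0,"tx":-8,"ty":-73.5,"tz":65,"hand":-0.9},{"rx":0,"ry":0,"rz":0,"tx":-8,"ty":-73.5,"tz":100,"hand":-0.9},{"rx":0,"ry":0,"rz":0,"tx":-8,"ty":-73.5,"tz":130,"hand":-0.9},{"rx":0,"ry":0,"rz":0,"tx":-8,"ty":-73.5,"tz":147,"hand":-0.9},{"rx":0,"ry":0,"rz":0,"tx":-8,"ty":-73.5,"tz":147,"hand":-0.9},{"rx":0,"ry":0,"rz":0,"tx":-8,"ty":-73.5,"tz":147,"hand":-0.9}]'
python3 -m creep '[{"rx":0,"ry":0,"rz":0,"tx":0,"ty":0,"tz":0,"hand":0.3},{"rx":0,"ry":0,"rz":0,"tx":0,"ty":0,"tz":0,"hand":1},{"rx":0,"ry":0,"rz":0,"tx":0,"ty":0,"tz":0,"hand":1},{"rx":0,"ry":0,"rz":0,"tx":0,"ty":0,"tz":0,"hand":1},{"rx":0,"ry":0,"rz":0,"tx":0,"ty":0,"tz":0,"hand":1},{"rx":0,"ry":0,"rz":0,"tx":0,"ty":0,"tz":0,"hand":1},{"rx":0,"ry":0,"rz":0,"tx":0,"ty":0,"tz":0,"hand":1},{"rx":0,"ry":0,"rz":0,"tx":0,"ty":0,"tz":0,"hand":1}]' 40
python3 - <<'E'
from workcell import bot
print(bot.observe()["force"])
E
```

```text
clock: 11.1
position: [0.5571, -0.2013, 0.1262]
tool_rot: [3.141, -0.0, 2.947]
force: [-0.2, 0.2, -0.1]
grip_width: 0.081
clock: 11.9
position: [0.5568, -0.2019, 0.1264]
tool_rot: [3.142, 0.001, 2.947]
force: [-1.4, 0.9, 6.4]
grip_width: 0.0216
[-1.43455426  0.87359614  6.35083749]
```

```bash
cat > fb.py <<'E'
from workcell import bot
from h import *
s=bot.observe();R=Rz(-.195)
print("  boxF",(R.T@s["force"]).round(2),"boxpos",(R.T@(s["position"]-[.5776,-.1057,0])).round(4),s["clock"])
E
python3 -m creep '[{"rx":0,"ry":0,"rz":0,"tx":0,"ty":3,"tz":0,"hand":1},{"rx":0,"ry":0,"rz":0,"tx":0,"ty":6,"tz":0,"hand":1},{"rx":0,"ry":0,"rz":0,"tx":0,"ty":9,"tz":0,"hand":1},{"rx":0,"ry":0,"rz":0,"tx":0,"ty":12,"tz":0,"hand":1},{"rx":0,"ry":0,"rz":0,"tx":0,"ty":15,"tz":0,"hand":1},{"rx":0,"ry":0,"rz":0,"tx":0,"ty":18,"tz":0,"hand":1},{"rx":0,"ry":0,"rz":0,"tx":0,"ty":21,"tz":0,"hand":1},{"rx":0,"ry":0,"rz":0,"tx":0,"ty":24,"tz":0,"hand":1}]'; python3 fb.py
python3 -m creep '[{"rx":0,"ry":0,"rz":0,"tx":0,"ty":4,"tz":0,"hand":1},{"rx":0,"ry":0,"rz":0,"tx":0,"ty":8,"tz":0,"hand":1},{"rx":0,"ry":0,"rz":0,"tx":0,"ty":12,"tz":0,"hand":1},{"rx":0,"ry":0,"rz":0,"tx":0,"ty":16,"tz":0,"hand":1},{"rx":0,"ry":0,"rz":0,"tx":0,"ty":20,"tz":0,"hand":1},{"rx":0,"ry":0,"rz":0,"tx":0,"ty":24,"tz":0,"hand":1},{"rx":0,"ry":0,"rz":0,"tx":0,"ty":28,"tz":0,"hand":1},{"rx":0,"ry":0,"rz":0,"tx":0,"ty":32,"tz":0,"hand":1}]'; python3 fb.py
```

```text
clock: 12.7
position: [0.5613, -0.1787, 0.1264]
tool_rot: [-3.141, 0.0, 2.946]
force: [-2.6, -1.2, 5.9]
grip_width: 0.0219
  boxF [-2.28 -1.67  5.87] boxpos [-0.0018 -0.0748  0.1264] 12.7
clock: 13.5
position: [0.5674, -0.1474, 0.1264]
tool_rot: [-3.141, 0.0, 2.946]
force: [-3.4, -2.2, 8.2]
grip_width: 0.0212
  boxF [-2.87 -2.77  8.19] boxpos [-0.0019 -0.0429  0.1264] 13.5
```

```bash
python3 -m creep '[{"rx":0,"ry":0,"rz":0,"tx":0,"ty":3,"tz":0,"hand":1},{"rx":0,"ry":0,"rz":0,"tx":0,"ty":6,"tz":0,"hand":1},{"rx":0,"ry":0,"rz":0,"tx":0,"ty":9,"tz":0,"hand":1},{"rx":0,"ry":0,"rz":0,"tx":0,"ty":12,"tz":0,"hand":1}]'; python3 fb.py
python3 -m creep '[{"rx":0,"ry":0,"rz":0,"tx":0,"ty":1.5,"tz":0,"hand":1},{"rx":0,"ry":0,"rz":0,"tx":0,"ty":3,"tz":0,"hand":1},{"rx":0,"ry":0,"rz":0,"tx":0,"ty":4,"tz":0,"hand":1}]'; python3 fb.py
python3 -m creep '[{"rx":0,"ry":0,"rz":0,"tx":0,"ty":1.5,"tz":0,"hand":1},{"rx":0,"ry":0,"rz":0,"tx":0,"ty":3,"tz":0,"hand":1},{"rx":0,"ry":0,"rz":0,"tx":0,"ty":4,"tz":0,"hand":1}]'; python3 fb.py
```

```text
clock: 13.9
position: [0.5697, -0.1357, 0.1263]
tool_rot: [-3.141, 0.0, 2.946]
force: [-3.9, -2.8, 7.7]
grip_width: 0.0215
  boxF [-3.27 -3.46  7.68] boxpos [-0.002  -0.0309  0.1263] 13.9
clock: 14.2
position: [0.5704, -0.1317, 0.1263]
tool_rot: [-3.141, 0.0, 2.946]
force: [-3.6, -1.7, 7.7]
grip_width: 0.0213
  boxF [-3.18 -2.32  7.71] boxpos [-0.002  -0.0269  0.1263] 14.2
clock: 14.5
position: [0.5712, -0.1278, 0.1263]
tool_rot: [-3.141, 0.0, 2.946]
force: [-4.0, -2.4, 7.3]
grip_width: 0.0217
  boxF [-3.48 -3.12  7.32] boxpos [-0.002  -0.023   0.1263] 14.5
```

```bash
python3 -m creep '[{"rx":0,"ry":0,"rz":0,"tx":0,"ty":1.5,"tz":0,"hand":1},{"rx":0,"ry":0,"rz":0,"tx":0,"ty":3,"tz":0,"hand":1},{"rx":0,"ry":0,"rz":0,"tx":0,"ty":4,"tz":0,"hand":1}]'; python3 fb.py
```

```text
clock: 14.8
position: [0.572, -0.1239, 0.1263]
tool_rot: [-3.141, 0.0, 2.946]
force: [-3.8, -2.0, 8.6]
grip_width: 0.0215
  boxF [-3.29 -2.71  8.62] boxpos [-0.002  -0.0189  0.1263] 14.8
```

```bash
python3 -m creep '[{"rx":0,"ry":0,"rz":0,"tx":0,"ty":1.5,"tz":0,"hand":1},{"rx":0,"ry":0,"rz":0,"tx":0,"ty":3,"tz":0,"hand":1},{"rx":0,"ry":0,"rz":0,"tx":0,"ty":4,"tz":0,"hand":1}]'; python3 fb.py
python3 -m creep '[{"rx":0,"ry":0,"rz":0,"tx":0,"ty":1.5,"tz":0,"hand":1},{"rx":0,"ry":0,"rz":0,"tx":0,"ty":3,"tz":0,"hand":1},{"rx":0,"ry":0,"rz":0,"tx":0,"ty":4,"tz":0,"hand":1}]'; python3 fb.py
```

```text
clock: 15.1
position: [0.5727, -0.1199, 0.1263]
tool_rot: [-3.141, -0.0, 2.946]
force: [-5.3, -1.6, 8.5]
grip_width: 0.0216
  boxF [-4.87 -2.59  8.46] boxpos [-0.002  -0.0149  0.1263] 15.1
clock: 15.4
position: [0.5735, -0.116, 0.1263]
tool_rot: [-3.141, -0.0, 2.946]
force: [-5.2, -2.2, 8.6]
grip_width: 0.0216
  boxF [-4.64 -3.13  8.58] boxpos [-0.002  -0.0109  0.1263] 15.4
```

```bash
python3 -m creep '[{"rx":0,"ry":0,"rz":0,"tx":0,"ty":1.5,"tz":0,"hand":1},{"rx":0,"ry":0,"rz":0,"tx":0,"ty":3,"tz":0,"hand":1},{"rx":0,"ry":0,"rz":0,"tx":0,"ty":4,"tz":0,"hand":1}]'; python3 fb.py
```

```text
clock: 15.7
position: [0.5742, -0.1121, 0.1263]
tool_rot: [-3.141, -0.0, 2.946]
force: [-4.7, -2.1, 7.9]
grip_width: 0.0215
  boxF [-4.2  -3.01  7.92] boxpos [-0.002  -0.0069  0.1263] 15.7
```

```bash
python3 -m creep '[{"rx":0,"ry":0,"rz":0,"tx":0,"ty":1.5,"tz":0,"hand":1},{"rx":0,"ry":0,"rz":0,"tx":0,"ty":3,"tz":0,"hand":1},{"rx":0,"ry":0,"rz":0,"tx":0,"ty":4,"tz":0,"hand":1}]'; python3 fb.py
python3 -m creep '[{"rx":0,"ry":0,"rz":0,"tx":0,"ty":1.5,"tz":0,"hand":1},{"rx":0,"ry":0,"rz":0,"tx":0,"ty":3,"tz":0,"hand":1},{"rx":0,"ry":0,"rz":0,"tx":0,"ty":4,"tz":0,"hand":1}]'; python3 fb.py
```

```text
clock: 16.0
position: [0.575, -0.1081, 0.1263]
tool_rot: [-3.141, -0.0, 2.946]
force: [-4.4, -2.8, 9.2]
grip_width: 0.0215
  boxF [-3.74 -3.61  9.18] boxpos [-0.002  -0.0029  0.1263] 16.0
clock: 16.3
position: [0.5758, -0.1042, 0.1264]
tool_rot: [-3.141, -0.0, 2.946]
force: [-4.8, -2.9, 9.2]
grip_width: 0.0214
  boxF [-4.13 -3.72  9.19] boxpos [-0.0021  0.0011  0.1264] 16.3
```

```bash
python3 -m creep '[{"rx":0,"ry":0,"rz":0,"tx":0,"ty":1.5,"tz":0,"hand":1},{"rx":0,"ry":0,"rz":0,"tx":0,"ty":3,"tz":0,"hand":1},{"rx":0,"ry":0,"rz":0,"tx":0,"ty":4,"tz":0,"hand":1}]'; python3 fb.py
```

```text
clock: 16.6
position: [0.5765, -0.1003, 0.1263]
tool_rot: [-3.141, -0.0, 2.946]
force: [-4.4, -1.8, 9.2]
grip_width: 0.0211
  boxF [-3.98 -2.58  9.21] boxpos [-0.0021  0.0051  0.1263] 16.6
```

```bash
python3 -m creep '[{"rx":0,"ry":0,"rz":0,"tx":0,"ty":1.5,"tz":0,"hand":1},{"rx":0,"ry":0,"rz":0,"tx":0,"ty":3,"tz":0,"hand":1},{"rx":0,"ry":0,"rz":0,"tx":0,"ty":4,"tz":0,"hand":1}]'; python3 fb.py
python3 -m creep '[{"rx":0,"ry":0,"rz":0,"tx":0,"ty":1.5,"tz":0,"hand":1},{"rx":0,"ry":0,"rz":0,"tx":0,"ty":3,"tz":0,"hand":1},{"rx":0,"ry":0,"rz":0,"tx":0,"ty":4,"tz":0,"hand":1}]'; python3 fb.py
```

```text
clock: 16.9
position: [0.5773, -0.0964, 0.1263]
tool_rot: [-3.141, -0.0, 2.946]
force: [-5.6, -2.7, 9.2]
grip_width: 0.0214
  boxF [-4.94 -3.71  9.23] boxpos [-0.0021  0.0091  0.1263] 16.9
clock: 17.2
position: [0.578, -0.0925, 0.1263]
tool_rot: [-3.141, -0.0, 2.946]
force: [-5.0, -3.5, 9.0]
grip_width: 0.0215
  boxF [-4.24 -4.41  9.05] boxpos [-0.0021  0.013   0.1263] 17.2
```

```bash
python3 -m creep '[{"rx":0,"ry":0,"rz":0,"tx":0,"ty":1.5,"tz":0,"hand":1},{"rx":0,"ry":0,"rz":0,"tx":0,"ty":3,"tz":0,"hand":1},{"rx":0,"ry":0,"rz":0,"tx":0,"ty":4,"tz":0,"hand":1}]'; python3 fb.py
```

```text
clock: 17.5
position: [0.5787, -0.0892, 0.1264]
tool_rot: [-3.14, -0.0, 2.946]
force: [-5.9, -4.9, 8.5]
grip_width: 0.0215
  boxF [-4.87 -5.93  8.48] boxpos [-0.0021  0.0164  0.1264] 17.5
```

```bash
python3 -m creep '[{"rx":0,"ry":0,"rz":0,"tx":0,"ty":1,"tz":0,"hand":1},{"rx":0,"ry":0,"rz":0,"tx":0,"ty":2,"tz":0,"hand":1},{"rx":0,"ry":0,"rz":0,"tx":0,"ty":2,"tz":0,"hand":1}]'; python3 fb.py
```

```text
clock: 17.8
position: [0.579, -0.0874, 0.1263]
tool_rot: [-3.14, -0.0, 2.946]
force: [-6.2, -6.7, 10.2]
grip_width: 0.0214
  boxF [-4.78 -7.73 10.21] boxpos [-0.0022  0.0182  0.1263] 17.8
```

```bash
python3 -m creep '[{"rx":0,"ry":0,"rz":0,"tx":0,"ty":1,"tz":0,"hand":1},{"rx":0,"ry":0,"rz":0,"tx":0,"ty":2,"tz":0,"hand":1},{"rx":0,"ry":0,"rz":0,"tx":0,"ty":2,"tz":0,"hand":1}]'; python3 fb.py
```

```text
clock: 18.1
position: [0.5793, -0.0857, 0.1263]
tool_rot: [-3.14, -0.0, 2.946]
force: [-6.8, -6.8, 8.8]
grip_width: 0.0219
  boxF [-5.36 -7.97  8.85] boxpos [-0.0022  0.02    0.1263] 18.1
```

Clear binding: along-box force rose from about 3 N to 8 N, roughly 6 mm into the tight spot. I'll back off now.

```bash
python3 -m creep '[{"rx":0,"ry":0,"rz":0,"tx":0,"ty":-3,"tz":0,"hand":1},{"rx":0,"ry":0,"rz":0,"tx":0,"ty":-6,"tz":0,"hand":1},{"rx":0,"ry":0,"rz":0,"tx":0,"ty":-9,"tz":0,"hand":1},{"rx":0,"ry":0,"rz":0,"tx":0,"ty":-12,"tz":0,"hand":1},{"rx":0,"ry":0,"rz":0,"tx":0,"ty":-15,"tz":0,"hand":1},{"rx":0,"ry":0,"rz":0,"tx":0,"ty":-18,"tz":0,"hand":1},{"rx":0,"ry":0,"rz":0,"tx":0,"ty":-21,"tz":0,"hand":1},{"rx":0,"ry":0,"rz":0,"tx":0,"ty":-21,"tz":0,"hand":1}]'; python3 fb.py
python3 -m creep '[{"rx":0,"ry":0,"rz":0,"tx":0,"ty":0,"tz":0,"hand":1},{"rx":0,"ry":0,"rz":0,"tx":0,"ty":0,"tz":0,"hand":1},{"rx":0,"ry":0,"rz":0,"tx":0,"ty":0,"tz":0,"hand":1}]'; python3 fb.py; python3 see.py pics/w6.png
```

```text
clock: 18.9
position: [0.5756, -0.1051, 0.1263]
tool_rot: [-3.142, -0.0, 2.946]
force: [-5.2, -0.4, 9.0]
grip_width: 0.0217
  boxF [-5.01 -1.37  8.96] boxpos [-0.0021  0.0002  0.1263] 18.9
clock: 19.2
position: [0.5756, -0.105, 0.1263]
tool_rot: [-3.141, -0.0, 2.946]
force: [-5.7, -0.4, 8.7]
grip_width: 0.0214
  boxF [-5.48 -1.44  8.75] boxpos [-0.0021  0.0003  0.1263] 19.2
19.2 [ 0.57561383 -0.10504662  0.12634137] [-3.14128571e+00 -8.08803565e-05  2.94649049e+00] [-5.65419998 -0.35495747  8.74745638] 0.021419326060338452
[0.13 0.19 0.19 0.13]
[0.15 0.19 0.19 0.15]
```

View pics/w6.png

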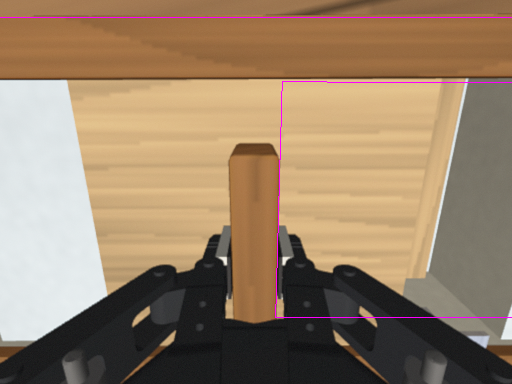

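The handle is still held centred, and the lid's edge (near 410–460 px) stands short of the clip at (455,320). Now I'll open and rise.

```bash
python3 -m creep '[{"rx":0,"ry":0,"rz":0,"tx":0,"ty":0,"tz":0,"hand":-0.6},{"rx":0,"ry":0,"rz":0,"tx":0,"ty":0,"tz":0,"hand":-0.6},{"rx":0,"ry":0,"rz":0,"tx":0,"ty":0,"tz":0,"hand":-0.6},{"rx":0,"ry":0,"rz":0,"tx":0,"ty":0,"tz":0,"hand":-0.6},{"rx":0,"ry":0,"rz":0,"tx":0,"ty":0,"tz":-20,"hand":-0.6},{"rx":0,"ry":0,"rz":0,"tx":0,"ty":0,"tz":-60,"hand":-0.6},{"rx":0,"ry":0,"rz":0,"tx":0,"ty":0,"tz":-110,"hand":-0.6},{"rx":0,"ry":0,"rz":0,"tx":0,"ty":0,"tz":-150,"hand":-0.6}]'
python3 -m creep '[{"rx":0,"ry":0,"rz":0,"tx":0,"ty":0,"tz":0,"hand":-0.6},{"rx":0,"ry":0,"rz":0,"tx":0,"ty":0,"tz":0,"hand":-0.6},{"rx":0,"ry":0,"rz":0,"tx":0,"ty":0,"tz":0,"hand":-0.6}]'
python3 see.py pics/w7.png
python3 -c "
from workcell import viewer
import cv2
a=viewer.grab_frame('side')['pixels'];cv2.imwrite('pics/side2.png',cv2.resize(a[130:300,130:380],None,fx=3.2,fy=3.2,interpolation=cv2.INTER_CUBIC))
a=cv2.imread('pics/w7.png');cv2.imwrite('pics/w7c.png',cv2.resize(a[90:290,130:410],None,fx=2.85,fy=2.85,interpolation=cv2.INTER_CUBIC))"
```

```text
clock: 20.05
position: [0.5759, -0.1048, 0.2784]
tool_rot: [3.141, 0.001, 2.947]
force: [0.6, 0.6, 0.8]
grip_width: 0.0682
clock: 20.35
position: [0.5754, -0.1046, 0.2748]
tool_rot: [-3.141, -0.001, 2.947]
force: [-1.3, -0.4, -0.5]
grip_width: 0.0685
20.35 [ 0.57536974 -0.10462135  0.27484189] [-3.14142845e+00 -1.47997639e-03  2.94675656e+00] [-1.339579   -0.44761368 -0.51508855] 0.06851490193222338
[0.27 0.33 0.33 0.27]
[0.29 0.33 0.33 0.29]
```

View pics/w7.png

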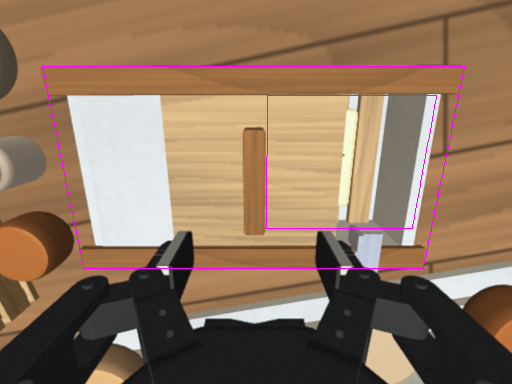

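View pics/w7c.png

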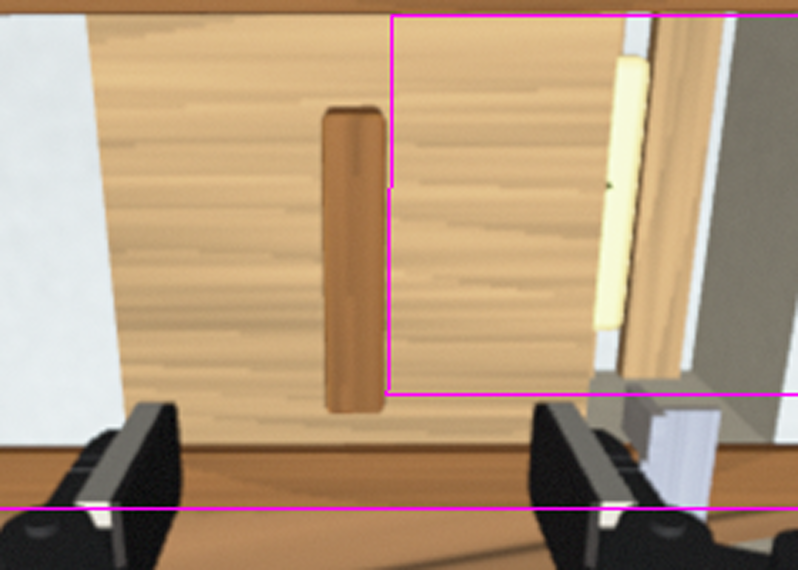

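View pics/side2.png

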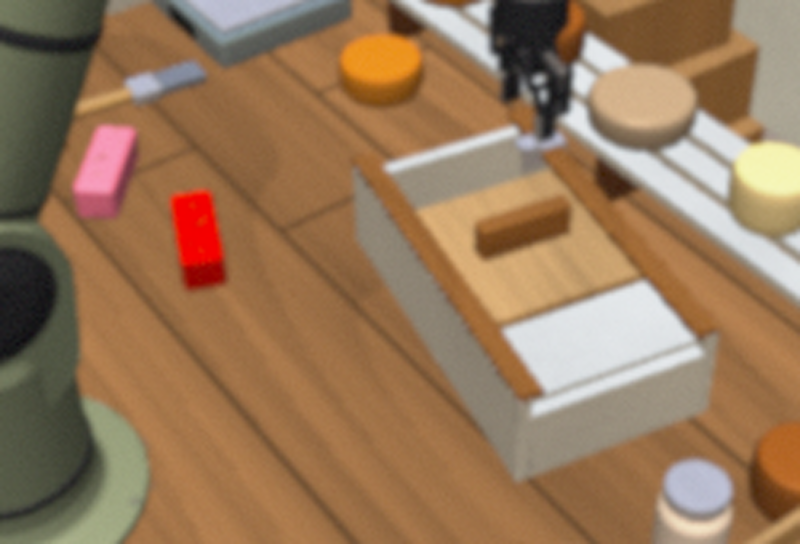

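Run:
```python
from workcell import bot,viewer
from h import *
b=np.array([.5776,-.1057,0]);Y=-.195
s=bot.observe();T=wristcam(viewer.grab_frame("wrist"),s)
def bx(u,v,z):
    p=ray(T,(u/2.85+130-.3,v/2.85+90-.3),z); return (Rz(Y).T@(p-b)).round(4)
print("edge",bx(626,20,.114),bx(588,405,.114)); print("clip",bx(651,412,.131),bx(650,487,.131),bx(626,390,.102))
print(s["clock"],s["force"])
```

```text
edge [-0.0871  0.1018  0.114 ] [0.0705 0.1013 0.114 ]
clip [0.0656 0.1218 0.131 ] [0.1004 0.1252 0.131 ] [0.0689 0.1217 0.102 ]
20.45 [-0.06215325 -0.17809614  0.28135328]
```

```bash
python3 -c "
from workcell import bot
print(bot.job_done())"
```

```text
the job is handed in; nothing more can be done
None
```

I laid the cream loaf on the slats in the open half of the box, the same way up, and let go of it. I then pushed the lid and clip until the lid bound, backed it off, released the handle and handed the job in at about 20.5 s.

- **Loaf:** A picture after letting go showed it upright on the slats with the fingers clear. When I lowered it, the contact force peaked at about 27 N in the last millimetre. I backed up 1 mm before opening the gripper.
- **Binding:** The force along the box rose from about 3 N to 8 N. That puts the lid roughly 6 mm into the tight spot, well under the 20 mm limit.
- **Gap:** In the last wrist picture the lid's edge was at box y ≈ 101 mm and the clip's face at ≈ 122 mm. One reading of the clip gave 125 mm, so the gap is about 20 to 24 mm. The tool had moved back 20 mm, which agrees.
- **End state:** The tool force read close to zero, with the gripper well above the lid. In the last side picture, the ochre wheel by the box, the jar, the brush and the pink and red look-alikes looked as they had at the start. The other two wheels were not separately checked.

No check failed. A steady side force of 5 N and an upward one of 9 N showed while I held the handle, and both were gone after release.

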